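# Fish the turner out of the dish drainer

## Task

The kitchen turner (dark wooden handle, red blade) has dropped through the opening of the bamboo dish drainer and lies in its drip tray; it is longer than the opening. Take hold of it, tip it so that one end comes up through the opening while the other is still down inside, and draw it out without forcing it against the drainer or disturbing the mug and the teaspoon that stand drying on the two ends. Finish while holding it motionless in the gripper over the drainer, the whole turner about eight centimetres or more above the drainer's top, nothing else touching it.

Things in the scene. Friction and masses are not known exactly. Their poses are not given: they have to be found in the camera images.
- rack: bamboo dish drainer, fixed, a box 164 (x) x 484 (y, its length) x 68 mm high, solid 12 mm walls all round; origin at the centre of its underside. Inside, free over 460 (y) x 140 mm: a grey drip tray, floor 6 mm above the worktop, ribs across it (6 mm wide, tops 20 mm above the worktop) at y = +-75 and +-190 mm
- opening (a point): centre of the drainer's opening, level with its top, 68 mm above the worktop; axes as the drainer's. The opening is 200 mm (y) x 140 mm (x); beyond it, from |y| = 100 mm to the end walls, the top is closed by decks of 8 mm thick slats (underside 60 mm above the worktop). Wall cabinets hang behind: fronts 0.54 m ahead of the base, undersides 0.52 m above the worktop
- turner_mid (a point): middle of the turner, in its handle, half-way up; 28 mm above the worktop as it lies flat on the ribs, z up. 300 mm long along its y: dark wooden handle 18 wide, 16 thick, y = -70 to +150 mm; red blade 46 wide, 7 thick, y = -150 to -70 mm (undersides flush; neck 22 wide, y = -81 to -51). About 90 g, balances within 20 mm of this point
- handle_end (a point): end of the turner's handle, 150 mm in +y from its middle
- blade_end (a point): end of the turner's blade, 150 mm in -y from its middle
- turner: the turner as a whole; origin on its underside, 8 mm below its middle; same axes
- mug: white mug, 78 mm across, 97 mm high, loose, standing on one end deck of the drainer (left or right), its centre about 178 mm from the drainer's middle, top then 165 mm above the worktop; origin at the centre of its underside, handle roughly across the drainer
- teaspoon: metal teaspoon, 130 mm long, 26 mm wide, 11 mm high, loose, lying across the drainer on the other end deck; origin at the centre of its underside, z up

How it is judged:
By the outcome, as a careful person would: the job done as asked, in the order asked, and still so for the second after the job is handed in, while the arm keeps its last pose, push and grip.
It also fails if it takes over 40 s, if anything falls off the work surface, if the arm or the gripper's body presses on something with over 40 N, if the wrist force passes 120 N, or if a joint passes its speed limit or range.

## Robot

A 7-joint arm with a two-finger parallel gripper is mounted at the origin on a cart in front of the work surface, level with it; the furniture and walls round the work are solid. World frame = base frame: x ahead of the robot, y to its left, z up, the work surface at z = 0. Lengths are in m, angles in rad, forces in N, time in s.
With the tool pointing down it reaches from about 0.425 to 0.825 m from the base axis. Payload 3.6 kg.
Tool frame: the origin (TCP) lies on the centre line of the jaws, within the pads' length; the fingertips stand 19 mm ahead of it and the grasp point (between the pads) is the TCP (finger_overhang is the distance from the TCP to the fingertips, in m); z points along the fingers, y is the line along which they close (so a half turn about z gives the same grasp; the last joint's range is limited). The gripper opens to 93 mm and grips with 3 to 60 N. Pads are 15 mm wide; open, the fingers measure 128 mm over their backs; the gripper's body (75 mm by 188 mm) begins 65 mm behind the grasp point.
Start: joints at [-1.3, 0.615, -0.013, 1.423, 0.008, 1.103, -0.04], TCP at [0.191, 0.621, 0.238] pointing down, gripper open.
Joint ranges: [-3.12, 3.12], [-0.3, 2.06], [-1.34, 1.32], [0.26, 2.42], [-1.36, 4.5], [0.01, 1.98], [-2.84, 2.84]. Speed limits (rad/s): [2.79, 2.79, 3.14, 3.14, 3.14, 3.14, 3.14].

## Interface

Orientations are given as a rotation vector (axis times angle).
In Python, from rig import * gives the robot as it stands. The module is installed in compiled form; this text tells all that it offers.
- The arm moves only by the tool apply_moves, never from a script. Its argument "increments" is a list that holds one entry, the list of rows, each a list of 5 numbers: the finger opening in mm, from 0 to 93, then the shift along the tool's x, y, z in mm, then the turn about the tool's z in rad. A call has 1 to 12 rows; each row is the pose to reach, as a shift and turn from the pose commanded when the call began, along the tool's axes at that moment; what a row does not reach only later rows make up. A row lasts 1/10 s, in which the tool goes at most 50 mm and 8.59 degrees, less where a joint would pass 70% of its speed; a pose out of reach is approached as far as the arm can. A call with a gripper value outside its range is refused whole. The fingers move at their own pace and stop on an object; "force" is the grip in N (left out, the last holds). Time passes only in rows, so rows that repeat a pose let the fingers close. It gives the time, the measured TCP pose, the force, the opening and the grip force at its end, in the units of the state.
- sense(): the state, without advancing time (a new reading comes with each control period).
- capture(name): name is "side" or "top" or "wrist"; returns the picture (400x640x3 uint8, red, green, blue); there is no depth.
- camera_model(name): a dict with "fx", "fy", "cx", "cy" (pixels), "R" (3x3) and "t" (3): a world point X has camera coordinates R X + t. Camera axes: x right, y down, z forward; pixel columns grow to the right and rows downward; lengths in m; the calibration is good to about 2 mm. The wrist camera is an equidistant fisheye: a pixel r from the principal point sees the ray r / f radians off the axis. A picture is of the moment at which its call begins: read the wrist's pose just before it. camera_model takes no time and is no camera call; for the wrist camera it gives the pose at the moment of the call.
- finish_job(): hands the job in; it is judged then, once.
The state is a dict: "time": time; "q": joint angles; "qd": joint speeds; "joint_efforts": joint torques, N m; "ee_pos": TCP position; "orientation": TCP orientation; "force": force on the tool from outside, world axes, zero at the start; "ft_torque": the same for the moment, N m; "width": opening from 0.0 (shut) to 1.0 (fully open); "grasp_force": force on a finger pad.
Only numpy, scipy, OpenCV 4.12 (cv2) and the standard library are available. Lean on these libraries where they do the work, as an engineer would, in place of code of your own. Each camera call takes 0.05 s, during which the arm holds its last target. There are 200 camera calls.

## Working session

There is one attempt and no reset: what is moved stays moved. The work goes in short steps, Python scripts to look and compute and a tool call to move; the robot and the scene stay as the last step left them, time stands still between calls to the robot, and variables do not carry over. Pictures are saved under pics/ and viewed, at most 10 in all, crops included, and the job is handed in when it is done.

Besides the shell and the picture viewer there is one more tool, called after "Request:" by a JSON object that holds its "method" and its "body", one argument or row to a line. apply_moves: Moves the arm, as the interface text tells. Its arguments: {"type":"object","properties":{"increments":{"type":"array","items":{"type":"array","items":{"type":"array","items":{"type":"number"}}}},"force":{"type":"number"}},"required":["increments"]}

```bash
mkdir -p pics; python3 - <<'E'
from rig import *
import cv2
s=sense();print(s)
for n in("side","top"):
    m=camera_model(n);print(n,m)
    cv2.imwrite(f"pics/{n}0.png",capture(n)[:,:,::-1])
E
```

```text
{'time': 0.0, 'q': array([-1.29951641,  0.6158937 , -0.01264617,  1.42484781,  0.0081226 ,
        1.10336211, -0.04039011]), 'qd': array([-6.23575511e-04, -1.23329913e-03, -8.90590258e-05,  2.07314057e-04,
       -4.98196407e-04,  2.51433867e-04,  1.19175045e-03]), 'joint_efforts': array([-2.77499357e-04, -4.58930326e+01,  2.08965037e-01, -1.65748000e+01,
       -6.10952382e-02,  2.03765812e-02,  2.36434689e-04]), 'ee_pos': array([0.19048022, 0.6207187 , 0.23651449]), 'orientation': array([-0.46580437, -3.10653323,  0.00382987]), 'force': array([ 4.27344271e-01, -6.57206455e-01,  2.97532801e-04]), 'ft_torque': array([ 0.00264798,  0.05898612, -0.01131257]), 'grasp_force': 0.0, 'width': 1.0001749925569325}
side {'fx': 362.7039721531754, 'fy': 362.7039721531754, 'cx': 323.6634214720544, 'cy': 195.72360133896197, 'R': array([[ 0.99278253, -0.1199118 , -0.0020014 ],
       [-0.06409431, -0.51640141, -0.85394467],
       [ 0.10136452,  0.84790963, -0.52035997]]), 't': array([-0.46234904,  0.12400071,  0.80390691])}
top {'fx': 453.64072045664807, 'fy': 453.64072045664807, 'cx': 322.2471537950947, 'cy': 189.17947723249944, 'R': array([[-0.00817863, -0.99995105,  0.00556898],
       [-0.99050311,  0.00733673, -0.13729442],
       [ 0.13724684, -0.00663897, -0.99051463]]), 't': array([0.05317873, 0.48122237, 0.87951686])}
```

View pics/top0.png

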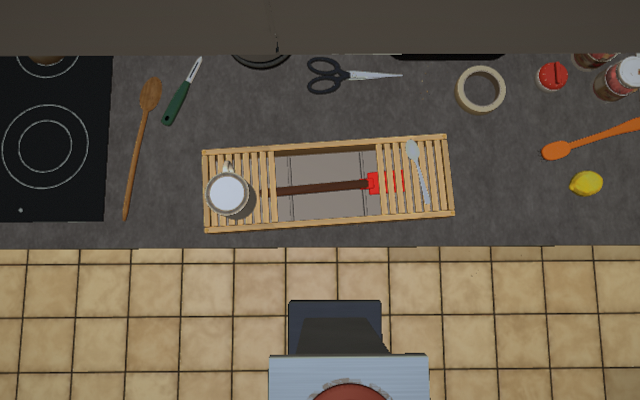

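View pics/side0.png

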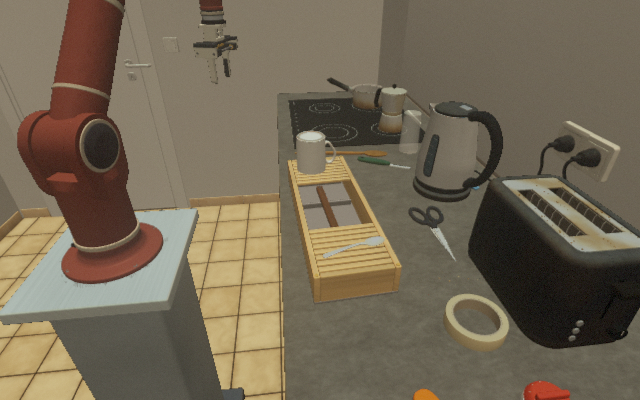

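The top view shows the drainer at about (203–454, 135–233) px. The mug is on its left deck at (228,193) and the teaspoon on the right at (418,172). The turner lies in the opening, with its handle running left from the blade at (373,183). I'll enlarge this part.

```bash
python3 - <<'E'
import cv2
a=cv2.imread("pics/top0.png")[125:240,195:460]
cv2.imwrite("pics/top0c.png",cv2.resize(a,None,fx=3,fy=3,interpolation=cv2.INTER_CUBIC))
E
```

```text
(no output)
```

View pics/top0c.png

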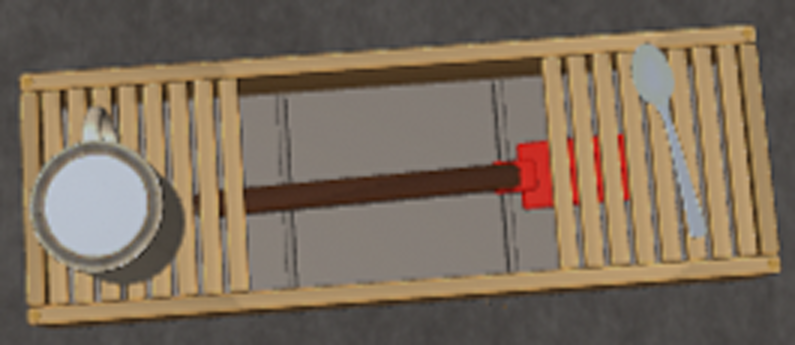

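```bash
cat > h.py <<'E'
import numpy as np
from rig import *
def px2w(m,u,v,z):
    d=m["R"].T@np.array([(u-m["cx"])/m["fx"],(v-m["cy"])/m["fy"],1.]); c=-m["R"].T@m["t"]
    return c+d*(z-c[2])/d[2]
E
python3 - <<'E'
from h import *
m=camera_model("top")
f=lambda u,v,z: px2w(m,(u+1)/3-.5+195-.0,(v+1)/3-.5+125,z)
C=np.array([f(*p,.068) for p in[(21,77),(752,28),(779,272),(30,324)]]);print(C)
print("sides",[np.linalg.norm(C[i]-C[i-1]).round(4) for i in range(4)])
c=C.mean(0);ax=(C[0]+C[3]-C[1]-C[2])/2;yaw=np.arctan2(-ax[0],ax[1]);print("centre",c,"yaw",yaw)
Ry=np.array([[np.cos(yaw),np.sin(yaw)],[-np.sin(yaw),np.cos(yaw)]])
for n,u,v,z in[("openL",238,82,.068),("openL",247,290,.068),("openR",545,58,.068),("openR",562,268,.068),("bladeend",629,168,.027),("bladestart",521,176,.027),("hL",247,200,.036),("hR",518,177,.036),("hslat",196,204,.036),("mug top",97,206,.165),("spoonend",697,237,.074),("spoonbowl",652,75,.074)]:
    p=f(u,v,z);print(n,p.round(4),"rack",(Ry@(p-c)[:2]).round(4))
E
```

```text
[[ 0.5548218   0.28432434  0.068     ]
 [ 0.58438578 -0.19403503  0.068     ]
 [ 0.42383862 -0.20404761  0.068     ]
 [ 0.39445448  0.27409422  0.068     ]]
sides [np.float64(0.1607), np.float64(0.4793), np.float64(0.1609), np.float64(0.479)]
centre [0.48937517 0.04008398 0.068     ] yaw 0.061551045169169205
openL [0.5505 0.143  0.068 ] rack [0.0674 0.099 ]
openL [0.415  0.1364 0.068 ] rack [-0.0683  0.1008]
openR [ 0.5652 -0.0575  0.068 ] rack [ 0.0696 -0.1021]
openR [ 0.4275 -0.065   0.068 ] rack [-0.0682 -0.1011]
bladeend [ 0.4983 -0.1179  0.027 ] rack [-0.0008 -0.1583]
bladestart [ 0.4934 -0.0446  0.027 ] rack [-0.0012 -0.0848]
hL [0.4772 0.1398 0.036 ] rack [-0.006   0.1002]
hR [ 0.4914 -0.0416  0.036 ] rack [-0.003  -0.0816]
hslat [0.4748 0.1737 0.036 ] rack [-0.0064  0.1343]
mug top [0.4571 0.2133 0.165 ] rack [-0.0216  0.1749]
spoonend [ 0.4461 -0.1509  0.074 ] rack [-0.0549 -0.188 ]
spoonbowl [ 0.552  -0.1259  0.074 ] rack [ 0.0522 -0.1695]
```

The rack centre comes out at (0.489, 0.040) with yaw 0.062. The measured sides, 479 × 161 mm against the stated 484 × 164, agree within 2%. The turner axis has yaw 0.078, its middle is near rack y ≈ -12 mm, and the mug is on the left. Next I'll work out the approach move.

```bash
cat >> h.py <<'E'
from scipy.spatial.transform import Rotation as Rot
def go(p,yaw=None):
    s=sense();R=Rot.from_rotvec(s["orientation"]).as_matrix()
    print("t",s["time"],"at",s["ee_pos"].round(4),"z",R[:,2].round(3),"F",s["force"].round(2),"w",round(s["width"]*93,1),"g",s["grasp_force"])
    print("shift mm",(1000*R.T@(np.array(p)-s["ee_pos"])).round(1))
    if yaw is not None: print("turn",round(-((yaw-np.arctan2(R[1,1],R[0,1])+np.pi)%(2*np.pi)-np.pi),3))
E
python3 -c "
from h import *
go([.4788,.1196,.237],.078)"
```

```text
t 0.1 at [0.1905 0.6208 0.2366] z [-0.001 -0.002 -1.   ] F [0.23 0.53 0.2 ] w 93.4 g 0.0
shift mm [-422.6 -394.5    0.5]
turn 1.195
```

Request:
{"method": "apply_moves", "body": {
  "increments": [
    [[50,-423,-394,-10,1.195],[50,-423,-394,-10,1.195],[50,-423,-394,-10,1.195],[50,-423,-394,-10,1.195],[50,-423,-394,-10,1.195],[50,-423,-394,-10,1.195],[50,-423,-394,-10,1.195],[50,-423,-394,-10,1.195],[50,-423,-394,-10,1.195],[50,-423,-394,-10,1.195],[50,-423,-394,-10,1.195],[50,-423,-394,-10,1.195]]
  ],
  "force": 8
}}

```text
time: 1.3
ee_pos: [0.4809, 0.1159, 0.2478]
orientation: [2.138, 2.299, -0.001]
force: [-0.8, 0.3, -0.5]
width: 0.539
grasp_force: 0.0
```

```bash
python3 -c "
from h import *
import cv2
go([.4788,.1196,.110],.078);print(sense()['q'].round(2))
cv2.imwrite('pics/w1.png',capture('wrist')[:,:,::-1])"
```

```text
t 1.3 at [0.4809 0.1159 0.2478] z [ 0.001 -0.002 -1.   ] F [-0.85  0.31 -0.46] w 50.1 g 0.0
shift mm [  4.2  -2.  137.8]
turn -0.006
[-0.56  0.38  0.39  1.86 -0.17  0.94 -0.02]
```

View pics/w1.png

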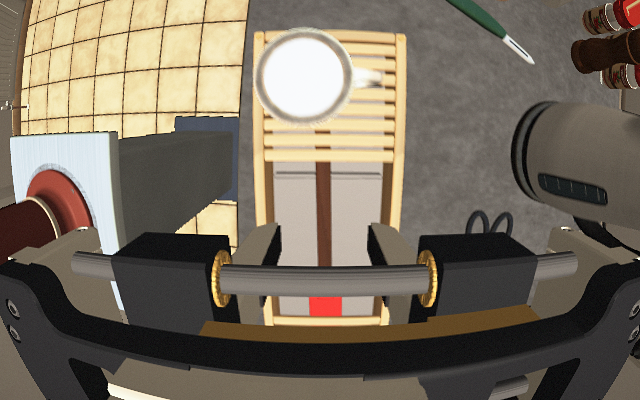

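The wrist view shows the handle at column ~322, midway between the fingers (~280 and ~368). The deck edge is at row ~161, so the alignment is good and I can descend. Fingertips will stay just above the rib.

Request:
{"method": "apply_moves", "body": {
  "increments": [
    [[50,4,-2,40,0],[50,4,-2,80,0],[50,4,-2,120,0],[50,4,-2,160,0],[50,4,-2,185,0],[50,4,-2,200,0],[50,4,-2,206,0],[50,4,-2,206,0]]
  ]
}}

```text
time: 2.15
ee_pos: [0.4767, 0.1245, 0.041]
orientation: [-2.132, -2.306, 0.002]
force: [0.4, 0.1, 0.1]
width: 0.533
grasp_force: 0.0
```

Request:
{"method": "apply_moves", "body": {
  "increments": [
    [[10,0,0,0,0],[10,0,0,0,0],[10,0,0,0,0],[10,0,0,0,0],[10,0,0,0,0],[10,0,0,0,0],[10,0,0,0,0]]
  ]
}}

```text
time: 2.85
ee_pos: [0.4775, 0.1246, 0.0421]
orientation: [2.133, 2.306, 0.001]
force: [0.7, -0.1, 3.9]
width: 0.193
grasp_force: 8.0
```

```bash
python3 -c "
from h import *
import cv2
go([.482,.065,.044],.062)
cv2.imwrite('pics/w2.png',capture('wrist')[:,:,::-1])
a=capture('side')[120:310,260:420,::-1]
cv2.imwrite('pics/s2.png',cv2.resize(a,None,fx=3,fy=3,interpolation=2))"
```

```text
t 2.85 at [0.4775 0.1246 0.0421] z [ 0.001  0.    -1.   ] F [ 0.67 -0.12  3.89] w 17.9 g 7.977472096681595
shift mm [-59.7  -0.2  -2. ]
turn 0.016
```

View pics/s2.png

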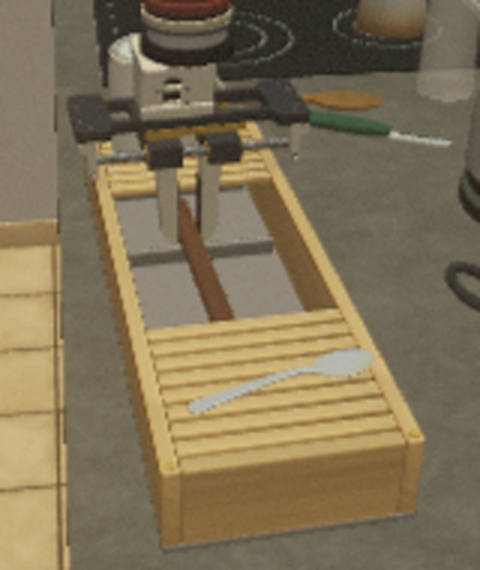

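The jaws hold the handle at 17.9 mm, which matches its 18 mm width. To keep the blade edge from catching the rib at y=-190, I'll regrasp at the balance point. From there I'll lift it level and shift it along so the handle end clears the left deck.

Request:
{"method": "apply_moves", "body": {
  "increments": [
    [[45,0,0,0,0],[45,0,0,0,0],[45,0,0,-5,0],[45,0,0,-15,0],[45,-40,0,-15,0],[45,-70,0,-15,0],[45,-95,0,-15,0],[45,-95,0,-5,0],[45,-95,0,8,0],[45,-95,0,12,0],[45,-95,0,12,0]]
  ]
}}

```text
time: 4.05
ee_pos: [0.484, 0.0308, 0.0291]
orientation: [-2.13, -2.307, 0.001]
force: [-0.3, 0.7, -0.3]
width: 0.486
grasp_force: 0.0
```

Request:
{"method": "apply_moves", "body": {
  "increments": [
    [[10,0,0,0,0],[10,0,0,0,0],[10,0,0,0,0],[10,0,0,0,0],[10,0,0,0,0],[10,0,0,0,0],[10,0,0,-3,0],[10,0,0,-7,0],[10,0,0,-10,0],[10,0,0,-10,0]]
  ],
  "force": 30
}}

```text
time: 5.05
ee_pos: [0.4848, 0.0297, 0.0401]
orientation: [2.133, 2.306, 0.001]
force: [0.0, 0.5, 0.1]
width: 0.19
grasp_force: 30.0
```

```bash
python3 -c "
from h import *
import cv2
go([.49,-0.02,.04],.062)
cv2.imwrite('pics/w3.png',capture('wrist')[:,:,::-1])
a=capture('side')[120:310,260:420,::-1];b=capture('top')[130:235,200:460,::-1]
a=cv2.resize(a,None,fx=2.3,fy=2.3,interpolation=2);b=cv2.resize(b,(420,170));import numpy as np
c=np.zeros((437,790,3),'uint8');c[:a.shape[0],:a.shape[1]]=a;c[:170,370:]=b;cv2.imwrite('pics/s3.png',c)"
```

```text
t 5.05 at [0.4848 0.0297 0.0401] z [ 0.001 -0.    -1.   ] F [0.04 0.47 0.1 ] w 17.7 g 29.97925043106079
shift mm [-49.9   1.3   0.1]
turn 0.016
```

View pics/s3.png

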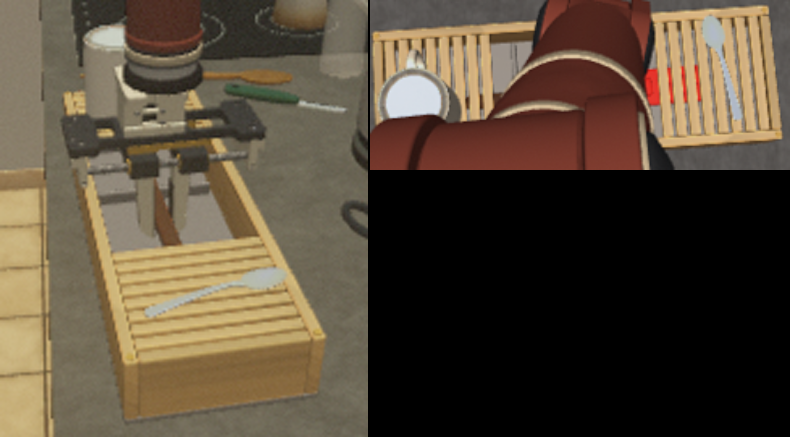

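Top inset: the blade shows red through the slats, and the turner looks level in the grip, with the spoon and mug untouched. Now the shift of 52 mm toward the spoon end, then setting it down.

Request:
{"method": "apply_moves", "body": {
  "increments": [
    [[10,-15,0,0,0],[10,-30,0,0,0],[10,-45,1,0,0],[10,-52,1,0,0],[10,-52,1,0,0],[10,-52,1,5,0],[10,-52,1,9,0],[10,-52,1,10,0],[10,-52,1,10,0]]
  ]
}}

```text
time: 6.1
ee_pos: [0.4894, -0.0209, 0.0299]
orientation: [-2.13, -2.307, -0.001]
force: [-0.8, 0.1, 6.0]
width: 0.192
grasp_force: 30.0
```

```bash
python3 -c "
from h import *
import cv2
go([.49,-0.02,.03],.062)
cv2.imwrite('pics/w4.png',cv2.hconcat([cv2.resize(capture('wrist')[:,:,::-1],(480,300)),capture('top')[100:250,200:460,::-1].repeat(2,0)[:,:,:]]))"
```

```text
t 6.1 at [ 0.4894 -0.0209  0.0299] z [-0.     0.001 -1.   ] F [-0.76  0.12  6.03] w 17.9 g 29.992370903491974
shift mm [ 0.8  0.6 -0.1]
turn 0.018
```

View pics/w4.png

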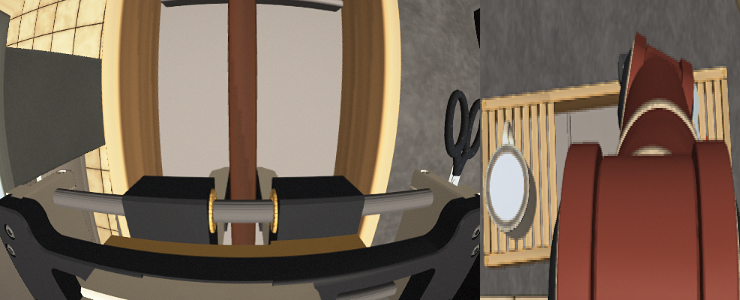

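The shift went cleanly, with only 6 N of vertical contact as it rests on the ribs. Next I'll release it and regrasp about 108 mm toward the handle end, clear of the rib at +75.

Request:
{"method": "apply_moves", "body": {
  "increments": [
    [[45,0,0,0,0],[45,0,0,0,0],[45,0,0,-3,0],[45,40,0,-3,0],[45,80,0,-3,0],[45,105,0,-2,0],[45,105,0,-2,0],[45,105,0,-2,0]]
  ]
}}

```text
time: 7.0
ee_pos: [0.4814, 0.0827, 0.0316]
orientation: [2.131, 2.307, -0.001]
force: [0.2, -1.2, -0.7]
width: 0.486
grasp_force: 0.0
```

Request:
{"method": "apply_moves", "body": {
  "increments": [
    [[10,0,0,0,0],[10,0,0,0,0],[10,0,0,0,0],[10,0,0,0,0],[10,0,0,0,0],[10,0,0,0,0]]
  ],
  "force": 6
}}

```text
time: 7.6
ee_pos: [0.4815, 0.0823, 0.0317]
orientation: [2.134, 2.306, -0.0]
force: [-1.2, -0.2, 0.8]
width: 0.194
grasp_force: 6.0
```

```bash
python3 -c "
from h import *
import cv2
go([.482,.083,.03],.062)
cv2.imwrite('pics/w5.png',capture('wrist')[:,:,::-1])"
```

```text
t 7.6 at [0.4815 0.0823 0.0317] z [ 0. -0. -1.] F [-1.21 -0.21  0.82] w 18.1 g 5.996356755495071
shift mm [0.7 0.5 1.7]
turn 0.015
```

View pics/w5.png

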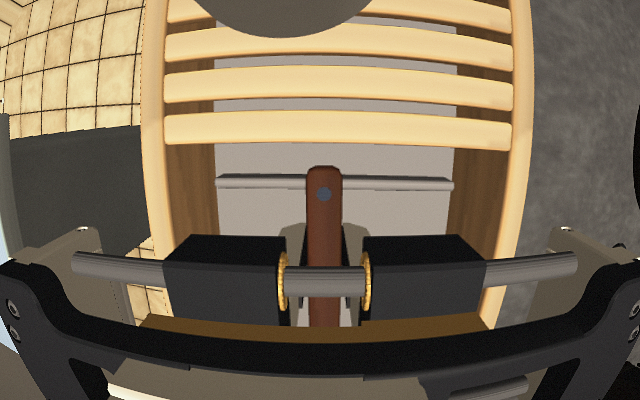

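In the wrist view the handle end is at (323,167), with the dot at (323,193). It now lies clear of the deck edge at row ~147, so the handle can come up. I'll lift a little with a light grip so the turner can pivot, and measure its tilt.

```bash
cat >> h.py <<'E'
import cv2
def tilt(g=.108):
    s=sense();R=Rot.from_rotvec(s["orientation"]).as_matrix();m=camera_model("wrist");im=capture("wrist").astype(int)
    r,gg,b=im[...,0],im[...,1],im[...,2];k=(r>1.5*gg)&(r>40)&(r<150);k[:,:295]=0;k[:,352:]=0
    rows=np.where(k.sum(1)>12)[0];rows=rows[rows<300];top=rows.min() if len(rows) else -1
    def pr(X):
        c=m["R"]@X+m["t"];n=np.hypot(c[0],c[1]);a=np.arctan2(n,c[2]);return np.array([m["cx"],m["cy"]])+m["fx"]*a*c[:2]/n
    ex,ez=R[:,0],-R[:,2];L=.150-g;out=[]
    for th in np.radians(range(-10,91,2)):
        a=np.cos(th)*ex+np.sin(th)*ez;n=-np.sin(th)*ex+np.cos(th)*ez
        o=s["ee_pos"]-.003*ez
        out.append((min(pr(o+L*a+d*n)[1] for d in(.008,-.008)),np.degrees(th)))
    d=dict((round(t),round(v)) for v,t in out)
    print("end row",top,"theta",min(out,key=lambda q:abs(q[0]-top))[1],"F",s["force"].round(2),"z",s["ee_pos"].round(4),"w",round(93*s["width"],1),"t",s["time"]);print({t:d[t] for t in (-10,0,10,20,30,44,60,74,90)})
    return im
E
python3 -c "
from h import *
tilt()"
```

```text
end row 167 theta -6.000000000000001 F [-0.23 -0.84 -0.16] z [0.4815 0.0823 0.0317] w 17.8 t 7.65
{-10: 167, 0: 166, 10: 167, 20: 170, 30: 177, 44: 192, 60: 216, 74: 242, 90: 272}
```

Request:
{"method": "apply_moves", "body": {
  "increments": [
    [[10,0,0,-3,0],[10,0,0,-8,0],[10,0,0,-13,0],[10,0,0,-16,0],[10,0,0,-16,0]]
  ],
  "force": 5
}}

```text
time: 8.2
ee_pos: [0.4818, 0.0828, 0.0483]
orientation: [2.132, 2.306, 0.002]
force: [0.9, -0.5, -1.0]
width: 0.194
grasp_force: 5.0
```

```bash
python3 -c "
from h import *
tilt()"
```

```text
end row 167 theta -6.000000000000001 F [ 0.93 -0.53 -0.96] z [0.4818 0.0828 0.0483] w 18.1 t 8.2
{-10: 167, 0: 166, 10: 167, 20: 170, 30: 177, 44: 192, 60: 216, 74: 241, 90: 272}
```

```bash
python3 -c "
from h import *
F=[];T=[]
for i in range(12):
    im=capture('wrist');s=sense();F.append(s['force']);T.append(s['ft_torque'])
print(np.mean(F,0).round(3),np.mean(T,0).round(4),(np.std(T,0)/3.5).round(4))
im=im.astype(int);k=(im[...,0]>1.5*im[...,1])&(im[...,0]>40)&(im[...,0]<150);k[:,:285]=0;k[:,360:]=0
p=cv2.imread('pics/w5.png')[:,:,::-1].astype(int);k0=(p[...,0]>1.5*p[...,1])&(p[...,0]>40)&(p[...,0]<150);k0[:,:285]=0;k0[:,360:]=0
print(k0.sum(1)[165:300:6],k.sum(1)[165:300:6])
cv2.imwrite('pics/s6.png',np.vstack([cv2.resize(capture('side')[190:260,290:370,::-1],None,fx=7,fy=7,interpolation=2)]))"
```

```text
[ 0.117  0.627 -0.15 ] [-0.0728  0.0097  0.0336] [0.0116 0.0084 0.0091]
[ 0 30 36 36 23 19 33 34 34 34 34 35 35 35 34 33 34  0  0  0  0  0  5] [ 0 31 36 36 29 20 24 35 35 34 35 35 35 35 34 34 33  0  0  0  0  0  3]
```

The averaged wrench has most of the weight still carried by the tray, plus a friction moment of about 0.07 N·m. So the turner is pivoting in the pads and not being lifted level. I'll carry on along the planned arc.

Request:
{"method": "apply_moves", "body": {
  "increments": [
    [[10,0,0,-8,0],[10,0,0,-16,0],[10,0,0,-24,0],[10,0,0,-29,0],[10,8,0,-31,0],[10,16,0,-33,0],[10,23,0,-35,0],[10,23,0,-35,0]]
  ],
  "force": 4
}}

```text
time: 9.7
ee_pos: [0.4794, 0.1077, 0.0826]
orientation: [-2.129, -2.309, -0.001]
force: [-0.4, 0.6, -0.2]
width: 0.197
grasp_force: 4.0
```

```bash
python3 -c "
from h import *
tilt()
cv2.imwrite('pics/s7.png',np.vstack([cv2.resize(capture('side')[130:310,270:410,::-1],None,fx=3.3,fy=3.3,interpolation=2)]))
F=[];T=[]
for i in range(8):
    capture('wrist');s=sense();F.append(s['force']);T.append(s['ft_torque'])
print(np.mean(F,0).round(3),np.mean(T,0).round(4),s['ee_pos'])"
```

```text
end row 171 theta 22.0 F [-0.39  0.6  -0.17] z [0.4794 0.1077 0.0826] w 18.3 t 9.7
{-10: 167, 0: 166, 10: 167, 20: 170, 30: 177, 44: 192, 60: 216, 74: 242, 90: 272}
[ 0.094  0.146 -0.328] [-0.0394  0.0376  0.0175] [0.47967633 0.10521821 0.08260348]
```

View pics/s7.png

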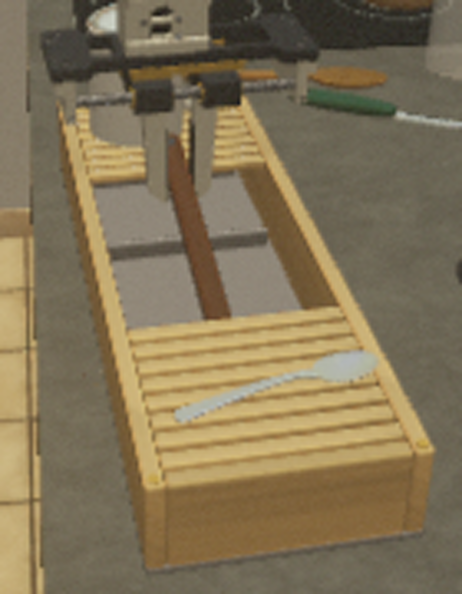

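The side view shows the handle rising through the opening at (170,140)–(215,315) in the crop, with the blade still down inside and the spoon and mug undisturbed. Tilt is roughly 17–22°. I'll continue up the arc.

Request:
{"method": "apply_moves", "body": {
  "increments": [
    [[10,4,0,-10,0],[10,8,0,-21,0],[10,11,0,-32,0],[10,14,0,-44,0],[10,17,0,-56,0],[10,19,0,-67,0],[10,19,0,-67,0]]
  ]
}}

```text
time: 10.9
ee_pos: [0.4792, 0.1254, 0.1516]
orientation: [2.131, 2.306, 0.006]
force: [0.3, -0.1, -0.3]
width: 0.192
grasp_force: 4.0
```

```bash
python3 -c "
from h import *
tilt()
F=[];T=[]
for i in range(8):
    capture('wrist');s=sense();F.append(s['force']);T.append(s['ft_torque'])
print(np.mean(F,0).round(3),np.mean(T,0).round(4),s['ee_pos'],s['q'].round(2))"
```

```text
end row 182 theta 36.0 F [ 0.32 -0.09 -0.31] z [0.4792 0.1254 0.1516] w 17.9 t 10.9
{-10: 167, 0: 166, 10: 167, 20: 170, 30: 177, 44: 192, 60: 216, 74: 242, 90: 272}
[-0.153  0.381 -0.182] [-0.0567 -0.0009  0.0294] [0.47804484 0.12431524 0.14927682] [-0.53  0.51  0.34  1.98 -0.26  0.69  0.05]
```

Tilt is now about 35°, as the geometry predicts. I'll rise a little further with the light grip, then tighten so the tilt is held.

Request:
{"method": "apply_moves", "body": {
  "increments": [
    [[10,1,0,-12,0],[10,1,0,-24,0],[10,1,0,-35,0],[10,1,0,-45,0],[10,1,0,-45,0]]
  ]
}}

```text
time: 11.85
ee_pos: [0.4789, 0.1255, 0.1959]
orientation: [2.132, 2.305, 0.004]
force: [0.1, 0.4, -0.5]
width: 0.196
grasp_force: 4.0
```

Request:
{"method": "apply_moves", "body": {
  "increments": [
    [[10,0,0,0,0],[10,0,0,0,0],[10,3,0,-5,0],[10,8,0,-13,0],[10,13,0,-22,0],[10,18,0,-32,0],[10,25,0,-42,0],[10,25,0,-42,0]]
  ],
  "force": 40
}}

```text
time: 12.65
ee_pos: [0.477, 0.1523, 0.2384]
orientation: [2.13, 2.308, 0.006]
force: [0.5, 0.4, -0.2]
width: 0.191
grasp_force: 40.0
```

```bash
python3 -c "
from h import *
tilt()
F=[];T=[]
for i in range(6):
    capture('wrist');s=sense();F.append(s['force']);T.append(s['ft_torque'])
print(np.mean(F,0).round(3),np.mean(T,0).round(4));go([.43,.150,.35])"
```

```text
end row 195 theta 46.0 F [ 0.46  0.43 -0.23] z [0.477  0.1523 0.2384] w 17.8 t 12.65
{-10: 167, 0: 166, 10: 167, 20: 170, 30: 177, 44: 192, 60: 216, 74: 242, 90: 272}
[-0.111 -0.076 -0.835] [-0.0249  0.0585  0.0062]
t 13.0 at [0.4759 0.15   0.2363] z [-0.001 -0.001 -1.   ] F [ 0.22  0.54 -0.62] w 18.0 g 39.9998277425766
shift mm [   3.5  -45.9 -113.7]
```

The wrist now carries the full weight (-0.83 N), so the turner hangs free at 46°. I'll lift it straight up, then ease back from the wall cabinets.

Request:
{"method": "apply_moves", "body": {
  "increments": [
    [[10,0,0,-20,0],[10,0,0,-40,0],[10,0,0,-60,0],[10,0,-15,-75,0],[10,-5,-30,-90,0],[10,-10,-45,-103,0],[10,-15,-45,-117,0],[10,-15,-45,-120,0],[10,-15,-45,-120,0],[10,-15,-45,-120,0]]
  ]
}}

```text
time: 14.0
ee_pos: [0.4322, 0.1322, 0.3558]
orientation: [-2.132, -2.306, 0.002]
force: [-0.3, -0.1, -1.1]
width: 0.191
grasp_force: 40.0
```

```bash
python3 -c "
from h import *
tilt()
cv2.imwrite('pics/s8.png',cv2.hconcat([capture('side')[0:330,150:530,::-1],cv2.resize(capture('top')[100:240,190:470,::-1],(410,330))]))
F=[]
for i in range(6):
    capture('wrist');s=sense();F.append(s['force'])
print(np.mean(F,0).round(3));go([.43,.135,.355])"
```

```text
end row 73 theta 2.0 F [-0.26 -0.06 -1.1 ] z [0.4322 0.1322 0.3558] w 17.8 t 14.0
{-10: 167, 0: 166, 10: 167, 20: 170, 30: 177, 44: 192, 60: 216, 74: 242, 90: 272}
[-0.253 -0.117 -0.981]
t 14.45 at [0.4325 0.132  0.3565] z [-0. -0. -1.] F [-0.64  0.57 -1.82] w 17.5 g 39.9997740983963
shift mm [ 3.2 -2.2  1.5]
```

View pics/s8.png

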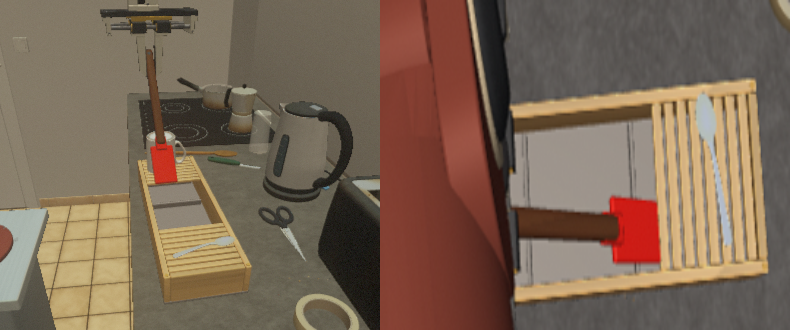

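The side view shows the turner free above the drainer, blade end at (165,181), with mug, spoon and drainer undisturbed. The top crop shows the blade end at about (660,230). I'll triangulate its height before handing in.

```bash
python3 -c "
from h import *
P=[np.array([[m['fx'],0,m['cx']],[0,m['fy'],m['cy']],[0,0,1]])@np.c_[m['R'],m['t']] for m in(camera_model('side'),camera_model('top'))]
X=cv2.triangulatePoints(P[0],P[1],np.array([[315.],[181.]]),np.array([[381.],[197.6]]));X=(X[:3]/X[3]).ravel();print(X)
for p in P:
    y=p@np.r_[X,1];print(y[:2]/y[2])
print(sense()['qd'].round(4))"
```

```text
[ 0.44524801 -0.04878148  0.17575774]
[316.15993969 180.81794578]
[380.98585164 198.4754235 ]
[ 0.0002 -0.0024  0.0005 -0.0005  0.0003 -0.0004 -0.0005]
```

The blade end measures z ≈ 0.17 m, 10 cm above the drainer top. This agrees with the grip geometry, and the arm is motionless, so I'm handing in.

```bash
python3 -c "
from rig import *
print(finish_job())"
```

```text
the job is handed in; nothing more can be done
None
```

The job is handed in: the turner came out handle first and is held still over the drainer, its lowest end about 10 cm above the top. The mug and teaspoon look undisturbed in the last pictures.

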